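# Shut the strip jig's flap and lock it with the T-bolt

### The job

Close the glass-strip jig for work: swing its hinged flap fully shut so that the tab drops behind the front rim, then take the T-bolt out of its wooden block and drop it through the flap's window into the slot until its collar rests on the flap. Turn it a quarter turn, either way, so that its cross-bar lies across the slot and locks the flap, and let go. Leave the glass strip lying in the jig, and the loose glass offcut and sanding pad where they are.

Things in the scene. Friction and masses are not known exactly. Their poses are not given: they have to be found in the camera images.
- jig: Strip jig fixed to the bench: plywood base 156 (x) x 160 (y) mm, with a steel plate and an aluminium flap on top. Origin at the centre of its underside, on the bench; +x points to the hinge side, -x to the low front rim (top 46 mm high, 72 to 79 mm in front of the origin), y along the slot and the glass strip, z up. It may be turned some 20 degrees either way.
- flap (a joint): Flap angle, rad: 0 is shut (at its stop), grows as it opens upward, to 1.3; starts at 0.6 to 1.05. Stiff hinge: it stays where it is left; about 1 to 3 N at its front edge push it down. Aluminium plate 130 (hinge to front edge) x 160 x 8 mm, a 12 mm tab under the front edge, a window 20 (x) x 48 (y) mm over the slot; shut, its top is 50 mm above the bench.
- flap_hinge (a point): Point on the flap's hinge line, 46 mm above the bench, at the middle of its width; the hinge line runs along the jig's y. The axes are the jig's.
- flap_edge (a point): Where to push the flap: on its upper face, middle of its width, 112 mm from the hinge line and 4 mm above the flap's mid-plane; the solid strip there between window and front edge is 38 mm wide. Moves with the flap; x points along the flap to the hinge, z out of the upper face.
- slot (a point): Centre of the slot in the steel plate, but at the height of the shut flap's top: 50 mm above the bench, 20 mm in front of the jig's origin. Axes are the jig's: the slot is 44 mm long along y, 16 mm wide along x. The plate (8 mm thick) lies right under the shut flap; below it is a cavity, 24 mm deep, where the cross-bar can turn.
- bolt_grip (a point): Middle of the steel T-bolt's wing grip, halfway up: an upright bar 14 (x) x 46 (y) x 38 (z) mm. z points up. Below it are a collar 32 mm across (19 to 23 mm below this point), a 9 mm stem and a cross-bar 11 (x) x 38 (y) x 10 mm, parallel to the wing (44 to 54 mm below). Seated, the collar rests on the shut flap and this point is 23 mm above slot.
- park: Wooden block 56 (x) x 84 (y) x 40 mm fixed to the bench, in which the T-bolt stands upright at the start, collar on the block's top, cross-bar in a pocket of 16 (x) x 44 (y) mm. Origin at the centre of its underside. Jig and block may change sides.
- strip: Patterned glass strip 42 x 200 x 7 mm lying loose in the jig's bed, along the jig's y, its middle 30 mm behind the jig's origin, ends sticking out on both sides. Origin under its centre. To be left there.
- offcut: Small amber glass block 31 x 46 x 13 mm lying loose in front of the work. To be left alone. Origin under its centre.
- sanding_pad: Orange pad 55 x 90 x 21 mm lying loose behind the work. To be left alone. Origin under its centre.
- t_bolt: The T-bolt of bolt_grip, same axes; origin under the middle of its cross-bar, 54 mm below that point. 73 mm high, loose, 0.08 to 0.17 kg. Seated, its cross-bar has 5 mm of play under the slot plate, so it also turns freely with the bolt up to 4 mm higher.

How it is judged:
By the outcome, as a careful person would: the job done as asked, in the order asked, and still so for the second after the job is handed in, with the robot touching nothing.
It also fails if it takes over 59 s, if anything falls off the work surface, if the arm or the gripper's body presses on something with over 40 N, if the wrist force passes 120 N, or if a joint passes its speed limit or range.

### The arm

A 6-joint arm with a two-finger parallel gripper is mounted at the origin on a cart in front of the work surface, level with it; the furniture and walls round the work are solid. World frame = base frame: x ahead of the robot, y to its left, z up, the work surface at z = 0. Lengths are in m, angles in degrees, forces in N, time in s.
With the tool pointing down it reaches from about 0.275 to 0.825 m from the base axis. Payload 5.2 kg.
Tool frame: the origin (TCP) lies midway between the tips of the shut fingers; the grasp point (between the pads) lies 19 mm behind it; z points along the fingers, y is the line along which they close (so a half turn about z gives the same grasp; the last joint's range is limited). The gripper opens to 93 mm and grips with 3 to 60 N. Pads are 15 mm wide; open, the fingers measure 128 mm over their backs; the gripper's body (75 mm by 188 mm) begins 65 mm behind the grasp point.
Start: joints at [53.067, 14.817, 87.949, -0, 77.235, -11.62], TCP at [0.235, 0.497, 0.219] pointing down, gripper open.
Joint ranges: [-179.93, 179.93], [-52.35, 119.4], [10.71, 147.94], [-69.91, 249.91], [12.55, 155.21], [-178.61, 178.61]. Speed limits (degrees/s): [147.25, 147.25, 180, 180, 180, 180].

### API

Orientations are given as a 3x3 rotation matrix whose columns are the frame's x, y, z axes.
In Python, from rig import status, optics, ticket, models gives the robot as it stands. The module is installed in compiled form; this text tells all that it offers.
- The arm moves only by the tool jog_arm, never from a script. Its argument "rows" is a list that holds one entry, the list of rows, each a list of 7 numbers: the shift along the tool's x, y, z in mm, then the turn, a rotation vector about the tool's x, y, z in rad, then the finger opening in mm, from 0 to 93. In form: [[[dx, dy, dz, wx, wy, wz, claw], ...]]. A call has 1 to 5 rows; each row shifts and turns the commanded pose from where the row before left it, along the tool's axes as they then stand; what a row does not reach is not made up. A row lasts 1/8 s, in which the tool goes at most 62.5 mm and 10.7 degrees, less where a joint would pass 70% of its speed; a pose out of reach is approached as far as the arm can. A call with a gripper value outside its range is refused whole. The fingers move at their own pace and stop on an object; "force" is the grip in N (left out, the last holds). Time passes only in rows, so rows that do not move let the fingers close. It gives the time, the measured TCP pose, the force, the opening and the grip force at its end, in the units of the state.
- status.read_state(): the state, without advancing time (a new reading comes with each control period).
- optics.capture(name): name is "side" or "top"; returns (picture, depth): 420x560x3 uint8, red, green, blue; 420x560 float32, m along the optical axis (not along the pixel's ray), 0 where there is no reading.
- optics.camera_params(name): a dict with "fx", "fy", "cx", "cy" (pixels), "origin" and "rotation" of the camera in the world. Camera axes: x right, y up, looking along -z (the intrinsics and any distortion apply to the point x, -y, -z); pixel columns grow to the right and rows downward; lengths in m; the calibration is good to about 2 mm. A picture is of the moment at which its call begins. camera_params takes no time and is no camera call.
- ticket.finish_job(): hands the job in; it is judged then, once.
Trained networks look in the newest picture that a camera, given by its name, has taken for a name from the list of things; names that differ only in an ending like _2 or _b are one class to them, and where a whole thing is asked for, a point or a joint stands for the part that bears it (a point fixed in the world has none). Each returns a list of dicts, best first, with "p" (0 to 1); they miss things now and then, are a little off and sometimes report something else, mostly with a low value. They report only what shows in the picture. A call takes as long as a camera call.
- models.regions_of(camera, query): "region" (420x560 bool, what is visible of it) and "rect" ([left, top, width, height] in pixels, round what is visible of it).
- models.spot_point(camera, query): "position" ([row, column] in pixels: a listed point, or the origin of a listed thing).
The state is a dict: "t": time; "qpos": joint angles; "qvel": joint speeds; "joint_torque": joint torques, N m; "eef_pos": TCP position; "eef_rot": TCP orientation; "contact_force": force on the tool from outside, world axes, zero at the start; "wrist_torque": the same for the moment, N m; "opening": finger opening in m; "gripper_force": force on a finger pad.
Only numpy, scipy, OpenCV 4.12 (cv2) and the standard library are available. Lean on these libraries where they do the work, as an engineer would, in place of code of your own. Each camera call takes 0.05 s, during which the arm holds its last target. There are 200 camera calls.

## Working session

There is one attempt and no reset: what is moved stays moved. The work goes in short steps, Python scripts to look and compute and a tool call to move; the robot and the scene stay as the last step left them, time stands still between calls to the robot, and variables do not carry over. Pictures are saved under pics/ and viewed, at most 10 in all, crops included, and the job is handed in when it is done.

Besides the shell and the picture viewer there is one more tool, called after "Emit:" as a command line: name --argument value ..., lists and objects as JSON in quotes. jog_arm: Moves the arm, as the interface text tells. Its arguments: {"type":"object","properties":{"rows":{"type":"array","items":{"type":"array","items":{"type":"array","items":{"type":"number"}}}},"force":{"type":"number"}},"required":["rows"]}

```bash
mkdir -p pics; cat > h.py <<'E'
import numpy as np, cv2
from rig import status, optics, ticket, models
def world(cam,depth,rc,d=None):
    p=optics.camera_params(cam); r,c=rc
    if d is None: d=depth[int(round(r)),int(round(c))]
    v=np.array([(c-p['cx'])/p['fx']*d,-(r-p['cy'])/p['fy']*d,-d])
    return np.array(p['rotation'])@v+np.array(p['origin'])
def cloud(cam,depth,mask=None):
    p=optics.camera_params(cam); r,c=np.nonzero((depth>0) if mask is None else (mask&(depth>0)))
    d=depth[r,c]; v=np.stack([(c-p['cx'])/p['fx']*d,-(r-p['cy'])/p['fy']*d,-d],1)
    return v@np.array(p['rotation']).T+np.array(p['origin']),r,c
def rays(cam,rc,z):
    p=optics.camera_params(cam); r,c=rc
    v=np.array(p['rotation'])@np.array([(c-p['cx'])/p['fx'],-(r-p['cy'])/p['fy'],-1]); o=np.array(p['origin'])
    return o+v*(z-o[2])/v[2]
E
python3 - <<'E'
from h import *
np.set_printoptions(precision=4,suppress=True)
ims={}
for c in('top','side'):
    im,d=optics.capture(c); cv2.imwrite(f'pics/{c}0.png',im[:,:,::-1]); np.save(f'{c}0.npy',d)
    print(c,optics.camera_params(c))
    for q in('slot','flap_hinge','flap_edge','bolt_grip','park','jig','strip','offcut','sanding_pad'):
        L=models.spot_point(c,q)
        for l in L[:2]:
            rc=l['position']; print(q,round(l['p'],2),np.array(rc), world(c,d,rc))
print(status.read_state())
E
```

```text
top {'fx': 395.8168167730683, 'fy': 395.8168167730683, 'cx': 283.3242437283058, 'cy': 208.56772389314733, 'origin': array([ 0.4824, -0.01  ,  0.9016]), 'rotation': array([[ 0.0004,  0.9947, -0.1029],
       [-1.    ,  0.0003, -0.0009],
       [-0.0009,  0.1029,  0.9947]])}
slot 0.65 [211.6 339.7] [ 0.5561 -0.1193  0.1326]
slot 0.65 [222.4 222.5] [0.5386 0.1176 0.0781]
flap_hinge 0.58 [175.3 349.6] [ 0.6417 -0.1521  0.0597]
flap_edge 0.64 [201.9 348.5] [ 0.5756 -0.1374  0.1285]
bolt_grip 0.65 [215.2 220.9] [0.5565 0.1264 0.0453]
park 0.74 [225.1 223.1] [0.535  0.1214 0.0441]
park 0.42 [204.5 339.3] [ 0.5697 -0.1183  0.135 ]
jig 0.83 [206.2 337.5] [ 0.5657 -0.1139  0.1416]
strip 0.54 [184.2 343.5] [ 0.6177 -0.1344  0.0872]
offcut 0.64 [283.2 281.2] [ 0.4082 -0.0045  0.0122]
sanding_pad 0.96 [132.  279.8] [ 0.7488 -0.001   0.0225]
sanding_pad 0.47 [186.7 345.5] [ 0.6116 -0.1377  0.0926]
side {'fx': 484.17380155400554, 'fy': 484.17380155400554, 'cx': 281.9441315288997, 'cy': 213.2765538472753, 'origin': array([0.3328, 0.6241, 0.5959]), 'rotation': array([[-0.9175,  0.257 , -0.3037],
    
[... 397 characters left out ...]
6.5] [ 0.6173 -0.1384  0.0383]
offcut 0.65 [276.6 382.2] [0.3991 0.0075 0.012 ]
sanding_pad 0.68 [224.5 204. ] [0.7409 0.0211 0.0203]
{'t': 1.0, 'qpos': array([ 53.0698,  14.8158,  87.9493,  -0.0004,  77.2342, -11.6202]), 'qvel': array([ 0.0298,  0.0322, -0.0269,  0.0835, -0.0399,  0.0064]), 'joint_torque': array([  0.0003, -43.7203, -28.4319,   0.0721,   0.031 ,  -0.    ]), 'eef_pos': array([0.2351, 0.4972, 0.2187]), 'eef_rot': array([[-0.904 ,  0.4275,  0.    ],
       [ 0.4275,  0.904 ,  0.    ],
       [-0.    ,  0.    , -1.    ]]), 'contact_force': array([ 1.1907, -0.2729,  0.2565]), 'wrist_torque': array([ 0.0467, -0.0054,  0.019 ]), 'gripper_force': 0.0, 'opening': 0.0927545723222413}
```

View pics/top0.png

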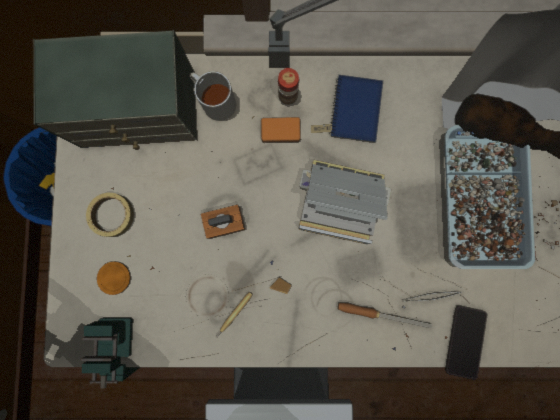

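View pics/side0.png

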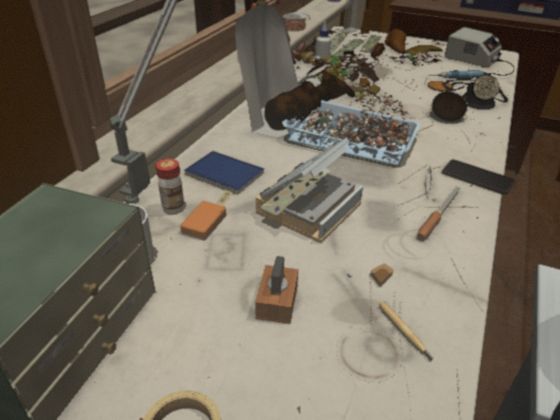

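The top view shows the jig at about (200,342) with its flap open towards the front, the block and bolt at (221,222), the offcut at (284,281) and the pad at (129,280). The side view agrees, with the block at (290,277) and the jig at (200,312).

```bash
python3 - <<'E'
from h import *
np.set_printoptions(precision=4,suppress=True)
def rect(P):
    (c,s,a)=cv2.minAreaRect((P[:,:2]*1000).astype(np.float32)); return np.round(c,1),np.round(s,1),round(a,1)
vis=None
for c in('top','side'):
    d=np.load(c+'0.npy'); P,r,cc=cloud(c,d)
    near=np.hypot(P[:,0]-.535,P[:,1]-.12)<.075
    for lo,hi,n in((.034,.046,'parktop'),(.074,.1,'wingtop'),(.05,.1,'wing')):
        m=near&(P[:,2]>lo)&(P[:,2]<hi)
        if m.sum()>5: print(c,n,m.sum(),rect(P[m]),P[m].mean(0))
    b=P[(abs(P[:,0]-.42)<.1)&(abs(P[:,1]-.05)<.1)&(abs(P[:,2])<.01)]; print('bench z',np.median(b[:,2]))
    nj=(abs(P[:,0]-.58)<.13)&(abs(P[:,1]+.12)<.14)
    m=nj&(P[:,2]>.02); print(c,'jig all',rect(P[m]),P[m][:,2].max())
    m=nj&(P[:,2]>.036)&(P[:,2]<.05); print(c,'jig 36-50',m.sum(),rect(P[m]))
    # flap plane ransac
    Q=P[nj&(P[:,2]>.056)]; best=0; rng=np.random.default_rng(0)
    for _ in range(400):
        t=Q[rng.choice(len(Q),3,False)]; n=np.cross(t[1]-t[0],t[2]-t[0]); L=np.linalg.norm(n)
        if L<1e-7: continue
        n/=L; k=abs((Q-t[0])@n)<.002
        if k.sum()>best: best=k.sum();K=k
    F=Q[K]; ce=F.mean(0); u,s,vt=np.linalg.svd(F-ce); n=vt[2]*np.sign(vt[2][2])
    h=n[:2]/np.linalg.norm(n[:2]);print('flap n',n,'angle',np.degrees(np.arccos(n[2])),'yaw',np.degrees(np.arctan2(h[1],h[0])),best,len(Q))
    # extents in flap axes: normal's horizontal points toward -x of jig (front)? 
    ax=np.array([h[0],h[1],0]); ay=np.cross([0,0,1.],ax); al=np.cross(ay,n)
    for v,nm in((al,'along'),(ay,'wid')): q=F@v; print(nm,v,np.percentile(q,[.3,1,50,99,99.7]))
    print('center',ce)
    for q in('flap','jig','t_bolt','park'):
        L=models.regions_of(c,q); print(q,[(round(l['p'],2),l['rect']) for l in L[:2]])
    im=cv2.imread(f'pics/{c}0.png')
    x,y=(290,150) if c=='top' else (240,125)
    cr=cv2.resize(im[y:y+100,x:x+130],None,fx=4,fy=4,interpolation=cv2.INTER_CUBIC); vis=cr if vis is None else np.vstack([vis,cr])
cv2.imwrite('pics/jig.png',cv2.resize(vis,None,fx=.74,fy=.74))
E
```

```text
top parktop 789 (array([544.4, 124.7]), array([56.3, 84. ]), 14.4) [0.5437 0.1235 0.0422]
top wingtop 160 (array([544.3, 124.7]), array([14.6, 45.8]), 14.7) [0.5441 0.1241 0.0833]
top wing 186 (array([544.3, 124.7]), array([14.6, 45.8]), 14.7) [0.5436 0.123  0.0805]
bench z 0.002208630591796601
top jig all (array([ 587.4, -138.1]), array([199.9, 157. ]), 78.1) 0.14418861020301
top jig 36-50 1779 (array([ 588.1, -138. ]), array([199.9, 155.3]), 77.7)
flap n [ 0.6799 -0.1474  0.7184] angle 44.079863827189946 yaw -12.230772208414418 2647 3229
along [ 0.7021 -0.1522 -0.6957] [0.3144 0.3153 0.3729 0.4376 0.4387]
wid [ 0.2118  0.9773 -0.    ] [-0.0886 -0.0875 -0.0101  0.069   0.0703]
center [ 0.6014 -0.1404  0.1022]
flap []
jig [(0.56, [299.9, 162.1, 86.1, 83.6])]
t_bolt [(0.69, [207.6, 212.2, 25.3, 19.6])]
park [(0.94, [200.4, 205.6, 45.6, 33.1])]
side parktop 1129 (array([544.6, 125.2]), array([56.2, 88. ]), 14.1) [0.5414 0.1324 0.0395]
side wingtop 218 (array([544.3, 125.4]), array([14.3, 46.2]), 14.8) [0.5432 0.1283 0.0803]
side wing 354 (array([544.2, 125.8]), array([14.4, 47. ]), 14.7) [0.5413 0.1327 0.0733]
bench z -0.0005407023002799161
side jig all (array([ 588. , -137.1]), array([201.4, 157.7]), 78.0) 0.13955009113720385
side jig 36-50 3102 (array([ 588.3, -137. ]), array([201.5, 156.4]), 77.7)
flap n [-0.6671  0.1428  0.7312] angle 43.014016714135536 yaw 167.92108805230745 497 1030
along [-0.715   0.153  -0.6822] [-0.5172 -0.5172 -0.5086 -0.4975 -0.4972]
wid [-0.2093 -0.9779  0.    ] [-0.0685 -0.068   0.007   0.0874  0.0901]
center [ 0.5571 -0.1265  0.1324]
flap [(0.83, [261.3, 139.6, 86.0, 57.6])]
jig [(0.41, [266.7, 257.3, 21.9, 40.7])]
t_bolt [(0.64, [269.3, 259.6, 17.6, 33.6])]
park [(0.63, [257.3, 266.2, 40.2, 58.0]), (0.36, [255.5, 135.6, 108.8, 107.7])]
```

View pics/jig.png

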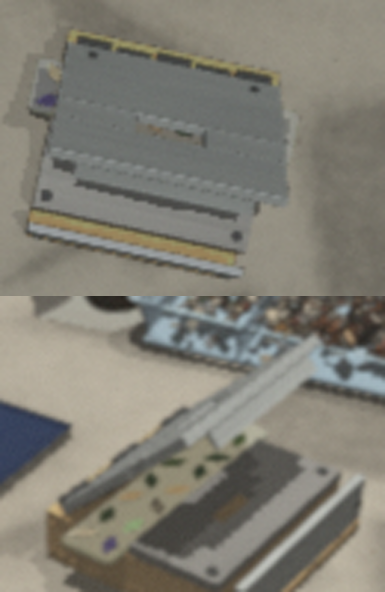

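The jig is at about (0.588, -0.137) with yaw -12°, and the flap is open about 44°. The bolt is at (0.544, 0.125) with yaw +14.7°. I'll move over the flap with the fingers shut.

Emit:
jog_arm --rows '[[[-48,-35.5,4,0,0,0,0],[-48,-35.5,4,0,0,0,0],[-48,-35.5,4,0,0,0,0],[-48,-35.5,4,0,0,0,0],[-48,-35.5,4,0,0,0,0]]]'

```text
t: 2.02
eef_pos: [0.377, 0.2325, 0.1988]
eef_rot: [[-0.904, 0.427, 0.001], [0.427, 0.904, 0.0], [-0.001, 0.001, -1.0]]
contact_force: [1.1, 0.7, 0.1]
opening: 0.0476
gripper_force: 0.0
```

Emit:
jog_arm --rows '[[[-48,-35.5,4,0,0,0,0],[-48,-35.5,4,0,0,0,0],[-48,-35.5,4,0,0,0,0],[-48,-35.5,4,0,0,0,0],[-48,-35.5,4,0,0,0,0]]]'

```text
t: 2.65
eef_pos: [0.5181, -0.0309, 0.1788]
eef_rot: [[-0.904, 0.428, 0.001], [0.428, 0.904, 0.0], [-0.001, 0.0, -1.0]]
contact_force: [1.2, 1.1, 0.6]
opening: 0.0011
gripper_force: 0.0
```

Emit:
jog_arm --rows '[[[-48,-35.5,4,0,0,0,0],[-48,-35.5,4,0,0,0,0],[0,0,0,0,0,-0.116,0],[0,0,0,0,0,-0.116,0],[0,0,0,0,0,0,0]]]'

```text
t: 3.28
eef_pos: [0.5737, -0.1344, 0.1705]
eef_rot: [[-0.978, 0.21, -0.0], [0.21, 0.978, 0.0], [0.0, 0.0, -1.0]]
contact_force: [0.3, -0.1, -0.7]
opening: 0.0006
gripper_force: 0.0
```

```bash
cat >> h.py <<'E'
def go(x,y,z,yaw):
    s=status.read_state(); R=s['eef_rot']; e=s['eef_pos']
    d=R.T@(np.array([x,y,z])-e)*1000; ps=np.degrees(np.arctan2(R[1,1],R[0,1]))
    print('t',s['t'],'pos',e.round(4),'yaw',ps.round(2),'tilt',R[:,2].round(4),'shift mm',d.round(1),'wz',np.radians(ps-yaw).round(3),'F',s['contact_force'].round(1),'q',s['qpos'].round(1),'open',s['opening'])
E
python3 -c "
from h import *
go(.5753,-.1343,.165,78)"
```

```text
t 3.275 pos [ 0.5737 -0.1344  0.1705] yaw 77.89 tilt [-3.e-04  1.e-04 -1.e+00] shift mm [-1.6  0.5  5.5] wz -0.002 F [ 0.3 -0.1 -0.7] q [ -24.    20.8   86.4    0.    72.8 -101.9] open 0.000572388556992011
```

Emit:
jog_arm --rows '[[[-4,0,36,0,0,0,0],[8,0,13,0,0,0,0],[8,0,14,0,0,0,0],[6,0,14,0,0,0,0],[6,0,14,0,0,0,0]]]'

```text
t: 3.9
eef_pos: [0.55, -0.129, 0.0794]
eef_rot: [[-0.978, 0.209, 0.001], [0.209, 0.978, -0.0], [-0.001, -0.0, -1.0]]
contact_force: [0.7, -0.5, 1.0]
opening: 0.0005
gripper_force: 0.4
```

Emit:
jog_arm --rows '[[[3,0,10,0,0,0,0],[2,0,9,0,0,0,0],[1,0,6,0,0,0,0],[0,0,3,0,0,0,0],[0,0,0,0,0,0,0]]]'

```text
t: 4.53
eef_pos: [0.5443, -0.1279, 0.0515]
eef_rot: [[-0.978, 0.208, -0.0], [0.208, 0.978, 0.0], [0.0, 0.0, -1.0]]
contact_force: [-0.7, 0.3, -0.5]
opening: 0.0004
gripper_force: 0.0
```

Nearly shut. I'll press the last few millimetres.

Emit:
jog_arm --rows '[[[0,0,1,0,0,0,0],[0,0,1,0,0,0,0],[0,0,1,0,0,0,0],[0,0,0,0,0,0,0]]]'

```text
t: 5.03
eef_pos: [0.5446, -0.1281, 0.0501]
eef_rot: [[-0.978, 0.208, 0.001], [0.208, 0.978, -0.001], [-0.001, -0.0, -1.0]]
contact_force: [-3.7, 1.3, 10.7]
opening: -0.0
gripper_force: 5.2
```

Emit:
jog_arm --rows '[[[0,0,1,0,0,0,0],[0,0,1,0,0,0,0],[0,0,0,0,0,0,0],[0,0,-30,0,0,0,0],[0,0,-55,0,0,0,0]]]'

```text
t: 5.65
eef_pos: [0.5428, -0.1273, 0.1309]
eef_rot: [[-0.978, 0.208, -0.004], [0.208, 0.978, 0.002], [0.005, 0.001, -1.0]]
contact_force: [1.6, -0.1, 0.1]
opening: 0.0005
gripper_force: 0.0
```

Emit:
jog_arm --rows '[[[10.5,49.5,-8,0,0,0,30],[10.5,49.5,-8,0,0,0,60],[10.5,49.5,-8,0,0,0,60],[10.5,49.5,0,0,0,0,60],[10.5,49.5,0,0,0,0,60]]]'

```text
t: 6.28
eef_pos: [0.5445, 0.1267, 0.156]
eef_rot: [[-0.978, 0.208, 0.001], [0.208, 0.978, 0.0], [-0.001, 0.0, -1.0]]
contact_force: [0.7, 0.9, 0.1]
opening: 0.0453
gripper_force: 0.0
```

Emit:
jog_arm --rows '[[[0,0,0,0,0,0.184,60],[0,0,0,0,0,0.184,60],[0,0,0,0,0,0.184,60],[0,0,0,0,0,0.184,60],[0,0,0,0,0,0.184,60]]]'

```text
t: 6.9
eef_pos: [0.5445, 0.1251, 0.1557]
eef_rot: [[-0.421, 0.907, 0.0], [0.907, 0.421, 0.0], [-0.0, 0.0, -1.0]]
contact_force: [-0.6, -0.1, 0.1]
opening: 0.0601
gripper_force: 0.0
```

Emit:
jog_arm --rows '[[[0,0,0,0,0,0.184,60],[0,0,0,0,0,0,60]]]'

```text
t: 7.15
eef_pos: [0.5445, 0.1251, 0.1557]
eef_rot: [[-0.256, 0.967, 0.0], [0.967, 0.256, 0.0], [-0.0, 0.0, -1.0]]
contact_force: [-0.3, 0.2, 0.3]
opening: 0.0599
gripper_force: 0.0
```

```bash
python3 - <<'E'
from h import *
np.set_printoptions(precision=4,suppress=True)
go(.5443,.125,.049,14.7)
for c in('top','side'):
    im,d=optics.capture(c); cv2.imwrite(f'pics/{c}1.png',im[:,:,::-1]); np.save(f'{c}1.npy',d)
    P,r,cc=cloud(c,d)
    nj=(abs(P[:,0]-.58)<.13)&(abs(P[:,1]+.137)<.13)&(P[:,2]<.08)
    O=np.array([.588,-.137]);a=np.radians(-12.1);R=np.array([[np.cos(a),-np.sin(a)],[np.sin(a),np.cos(a)]])
    J=(P[:,:2]-O)@R*1000
    m=nj&(P[:,2]>.036)
    (ce,s,an)=cv2.minAreaRect((P[m][:,:2]*1000).astype(np.float32)); print(c,ce,s,an)
    m=nj&(abs(J[:,1])<70)&(J[:,0]>-65)&(J[:,0]<55)
    A=np.c_[J[m],np.ones(m.sum())]; z=P[m][:,2]*1000
    k=z>46
    f=np.linalg.lstsq(A[k],z[k],rcond=None)[0]; print('flap plane z=',f,k.sum())
    m2=nj&(P[:,2]>.046)&(P[:,2]<.056); print('top face extents',np.percentile(J[m2],[.5,99.5],axis=0))
    # window pixels: low depth inside
    w=nj&(abs(J[:,0]+20)<20)&(abs(J[:,1])<35)&(P[:,2]<.042); print('low pts',w.sum(),J[w].mean(0),J[w].min(0),J[w].max(0))
    for l in models.spot_point(c,'slot')[:2]: 
        p=rays(c,l['position'],.05); print('slot',round(l['p'],2),np.array(l['position']),p,(p[:2]-O)@R*1000)
im=cv2.imread('pics/top1.png');a=cv2.resize(im[150:250,290:400],None,fx=5,fy=5,interpolation=cv2.INTER_CUBIC)
cv2.imwrite('pics/jig1.png',a)
E
```

```text
t 7.15 pos [0.5445 0.1251 0.1557] yaw 14.82 tilt [ 0.0001  0.     -1.    ] shift mm [ -0.1  -0.2 106.7] wz 0.002 F [-0.3  0.2  0.3] q [  1.5  18.5  92.    0.   69.5 -13.3] open 0.05985779891055741
top (588.1790161132812, -137.82901000976562) (199.36895751953125, 155.30181884765625) 77.84892272949219
flap plane z= [ 0.0004  0.0017 51.9386] 3363
top face extents [[-76.4023 -78.949 ]
 [ 71.5721  79.2816]]
low pts 146 [-14.3685  -3.2431] [-26.739 -25.121] [-6.7967 19.0051]
slot 0.89 [208.6 341.2] [ 0.5705 -0.1344  0.05  ] [-17.6679  -1.079 ]
side (589.0948486328125, -127.18656158447266) (181.88587951660156, 153.45484924316406) 77.76773071289062
flap plane z= [ 0.0012 -0.0001 49.2618] 1178
top face extents [[-75.6393 -76.4792]
 [ 70.4082  81.1388]]
low pts 11 [-12.7938 -24.3045] [-20.4686 -33.6484] [-0.2199 -0.6179]
```

View pics/jig1.png

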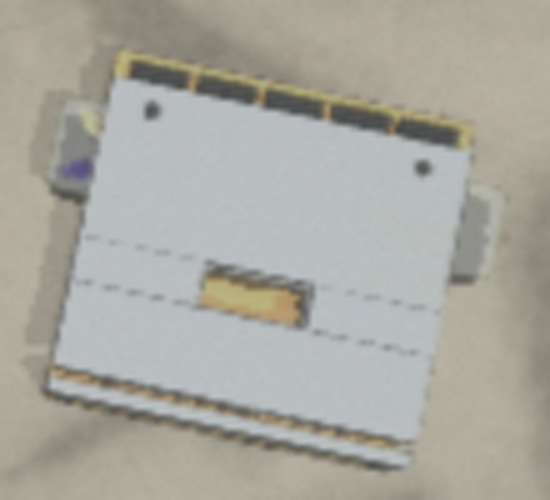

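The flap lies flat and shut (its plane fits with zero slope). The window is at about (209,341) in the full top image. I'll refine the slot centre from the window outline and start the bolt grasp.

```bash
python3 - <<'E'
from h import *
im=cv2.imread('pics/top1.png')[:,:,::-1].astype(int); O=np.array([.588,-.137]);a=np.radians(-12.1);R=np.array([[np.cos(a),-np.sin(a)],[np.sin(a),np.cos(a)]])
# rectify the flap-top plane z=.052 into jig coords, 2 px/mm
H,W=180,180; xs=np.arange(90,-90,-.5);ys=np.arange(90,-90,-.5)
X,Y=np.meshgrid(xs,ys,indexing='ij'); p=optics.camera_params('top')
w=np.stack([X,Y],-1)/1000@R.T+O; P=np.dstack([w,np.full(X.shape,.052)])-p['origin']
v=P@np.array(p['rotation']); c=v[...,0]/-v[...,2]*p['fx']+p['cx']; r=-v[...,1]/-v[...,2]*p['fy']+p['cy']
rec=cv2.remap(im[:,:,::-1].astype(np.uint8),c.astype(np.float32),r.astype(np.float32),cv2.INTER_CUBIC)
g=rec.astype(float); ref=np.median(g[200:300,100:260],axis=(0,1)); dif=np.abs(g-ref).sum(2)
sx=(X>-45)&(X<5); sy=abs(Y)<40
# profile over x for |y|<15; over y for x in -26..-14
px=dif[:,(abs(ys)<15)].mean(1); py=dif[(xs>-26)&(xs<-14)].mean(0)
for n,q,cs,lo,hi in(('x',px,xs,-50,15),('y',py,ys,-45,45)):
    k=(cs>lo)&(cs<hi); s=q[k]; cc=cs[k]; t=.5*np.percentile(s,85)+.5*np.percentile(s,15); b=cc[s>t]; print(n,b.min(),b.max(),(b.min()+b.max())/2)
# outer silhouette of flap along y
cv2.imwrite('pics/rect1.png',cv2.resize(rec,None,fx=1.6,fy=1.6))
E
```

```text
x -29.0 -7.5 -18.25
y -24.5 24.5 0.0
```

View pics/rect1.png

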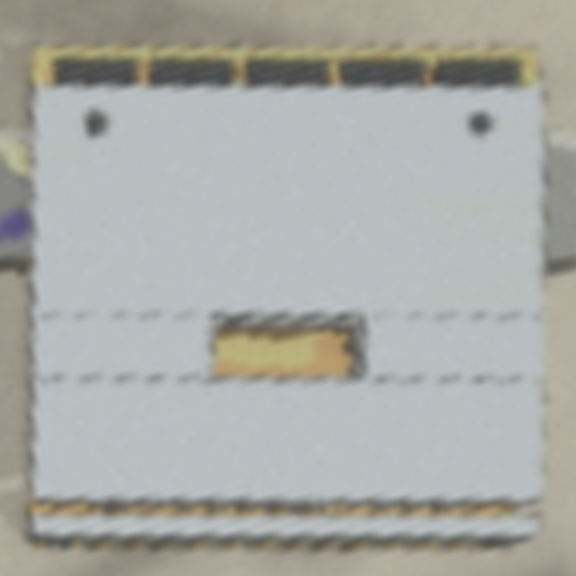

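Emit:
jog_arm --rows '[[[0,0,50,0,0,0,60],[0,0,40,0,0,0,60],[0,0,16.7,0,0,0,60],[0,0,0,0,0,0,60]]]'

```text
t: 7.85
eef_pos: [0.5441, 0.125, 0.0483]
eef_rot: [[-0.255, 0.967, -0.002], [0.967, 0.255, -0.0], [0.0, -0.002, -1.0]]
contact_force: [0.2, -0.7, -0.8]
opening: 0.0599
gripper_force: 0.0
```

Emit:
jog_arm --rows '[[[0,0,0,0,0,0,10],[0,0,0,0,0,0,8],[0,0,0,0,0,0,5],[0,0,0,0,0,0,5],[0,0,0,0,0,0,5]]]' --force 25

```text
t: 8.48
eef_pos: [0.5446, 0.1251, 0.0491]
eef_rot: [[-0.254, 0.967, 0.0], [0.967, 0.254, -0.0], [-0.0, 0.0, -1.0]]
contact_force: [-1.5, 0.3, 0.6]
opening: 0.015
gripper_force: 0.7
```

Emit:
jog_arm --rows '[[[0,0,0,0,0,0,5],[0,0,0,0,0,0,5],[0,0,-30,0,0,0,5],[0,0,-40,0,0,0,5],[0,0,-25,0,0,0,5]]]' --force 35

```text
t: 9.1
eef_pos: [0.545, 0.1251, 0.1455]
eef_rot: [[-0.254, 0.967, 0.001], [0.967, 0.254, 0.0], [-0.0, 0.001, -1.0]]
contact_force: [-0.6, -0.4, 0.3]
opening: 0.0137
gripper_force: 35.0
```

Emit:
jog_arm --rows '[[[-51.1,-8.4,0,0,0,0,5],[-51.1,-8.4,0,0,0,0,5],[-51.1,-8.4,0,0,0,0,5],[-51.1,-8.4,0,0,0,0,5],[-51.1,-8.4,0,0,0,0,5]]]'

```text
t: 9.72
eef_pos: [0.5687, -0.1343, 0.1436]
eef_rot: [[-0.254, 0.967, -0.0], [0.967, 0.254, 0.0], [0.0, -0.0, -1.0]]
contact_force: [0.0, 0.3, -0.1]
opening: 0.0139
gripper_force: 35.0
```

Emit:
jog_arm --rows '[[[0,0,0,0,0,0.156,5],[0,0,0,0,0,0.156,5],[0,0,0,0,0,0.156,5],[0,0,0,0,0,0,5]]]'

```text
t: 10.22
eef_pos: [0.5686, -0.1327, 0.1435]
eef_rot: [[0.208, 0.978, -0.001], [0.978, -0.208, 0.0], [0.0, -0.001, -1.0]]
contact_force: [0.5, 0.4, -1.4]
opening: 0.0136
gripper_force: 35.0
```

```bash
python3 - <<'E'
from h import *
go(.5692,-.1328,.049+.095,-12.1)
im,d=optics.capture('side'); cv2.imwrite('pics/s2.png',cv2.resize(im[110:250,230:400,::-1],None,fx=4,fy=4,interpolation=cv2.INTER_CUBIC))
P,r,c=cloud('side',d); m=(np.hypot(P[:,0]-.569,P[:,1]+.133)<.04)&(P[:,2]>.085)&(P[:,2]<.12)
print(m.sum(),P[m].min(0),P[m].max(0))
for z in np.arange(.09,.15,.005):
    k=(np.hypot(P[:,0]-.569,P[:,1]+.133)<.035)&(abs(P[:,2]-z)<.0025); 
    if k.sum(): print(z.round(3),k.sum(),P[k].min(0).round(4),P[k].max(0).round(4))
E
```

```text
t 10.225 pos [ 0.5686 -0.1327  0.1435] yaw -12.02 tilt [-7.e-04  3.e-04 -1.e+00] shift mm [ 0.   0.6 -0.5] wz 0.001 F [ 0.5  0.4 -1.4] q [-24.1  21.6  89.2  -0.   69.2 -12.1] open 0.01364121713331727
112 [ 0.56004894 -0.15264045  0.10293671] [ 0.57839286 -0.11076459  0.11993767]
0.105 26 [ 0.56   -0.1485  0.1029] [ 0.5783 -0.1125  0.1074]
0.11 54 [ 0.5603 -0.1526  0.1075] [ 0.5784 -0.1122  0.1125]
0.115 29 [ 0.5624 -0.1486  0.1126] [ 0.5746 -0.1108  0.1169]
0.12 12 [ 0.5643 -0.1322  0.1179] [ 0.5713 -0.1264  0.1224]
0.125 7 [ 0.5648 -0.1327  0.1234] [ 0.5719 -0.1254  0.1269]
0.13 2 [ 0.5675 -0.1282  0.1275] [ 0.5694 -0.1279  0.1278]
0.135 26 [ 0.554  -0.1392  0.1348] [ 0.5685 -0.1171  0.1375]
0.14 29 [ 0.5539 -0.1416  0.1375] [ 0.5784 -0.1092  0.1423]
0.145 29 [ 0.559  -0.1282  0.1426] [ 0.5867 -0.1076  0.1472]
```

View pics/s2.png

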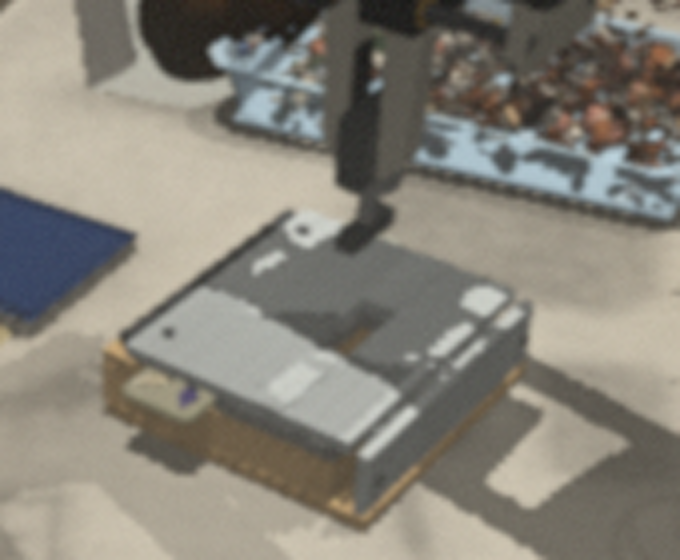

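The side picture shows the bolt upright in the fingers at crop (365,235), above the window at crop (360,325). Lowering in steps.

Emit:
jog_arm --rows '[[[0,0.5,30,0,0,0,5],[0,0,20,0,0,0,5],[0,0,8,0,0,0,5],[0,0,4,0,0,0,5],[0,0,4,0,0,0,5]]]'

```text
t: 10.9
eef_pos: [0.5699, -0.133, 0.0785]
eef_rot: [[0.209, 0.978, 0.001], [0.978, -0.209, -0.001], [-0.0, 0.001, -1.0]]
contact_force: [-0.2, 0.2, -1.3]
opening: 0.0138
gripper_force: 35.0
```

Emit:
jog_arm --rows '[[[0,0,3,0,0,0,5],[0,0,3,0,0,0,5],[0,0,0,0,0,0,5]]]'

```text
t: 11.28
eef_pos: [0.5693, -0.1328, 0.0719]
eef_rot: [[0.209, 0.978, -0.0], [0.978, -0.209, 0.0], [0.0, -0.0, -1.0]]
contact_force: [-0.1, -0.2, -1.0]
opening: 0.0141
gripper_force: 35.0
```

Emit:
jog_arm --rows '[[[0,0,5,0,0,0,5],[0,0,4,0,0,0,5],[0,0,2,0,0,0,5],[0,0,0,0,0,0,5]]]'

```text
t: 11.78
eef_pos: [0.5692, -0.1327, 0.0607]
eef_rot: [[0.209, 0.978, -0.0], [0.978, -0.209, 0.0], [0.0, -0.001, -1.0]]
contact_force: [-0.2, -0.3, -0.9]
opening: 0.0138
gripper_force: 35.0
```

Emit:
jog_arm --rows '[[[0,0,1,0,0,0,5],[0,0,1,0,0,0,5],[0,0,0,0,0,0,5]]]'

```text
t: 12.15
eef_pos: [0.5694, -0.1328, 0.0591]
eef_rot: [[0.209, 0.978, 0.0], [0.978, -0.209, -0.0], [-0.0, 0.0, -1.0]]
contact_force: [-1.1, 0.5, 0.1]
opening: 0.0136
gripper_force: 35.0
```

Emit:
jog_arm --rows '[[[0,0,-1.5,0,0,0,5],[0,0,0,0,0,-0.1745,5],[0,0,0,0,0,-0.1745,5],[0,0,0,0,0,-0.1745,5],[0,0,0,0,0,-0.1745,5]]]'

```text
t: 12.78
eef_pos: [0.5694, -0.1328, 0.0605]
eef_rot: [[-0.473, 0.881, -0.0], [0.881, 0.473, -0.0], [-0.0, -0.0, -1.0]]
contact_force: [-0.5, -0.2, -0.8]
opening: 0.0136
gripper_force: 35.0
```

Emit:
jog_arm --rows '[[[0,0,0,0,0,-0.1745,5],[0,0,0,0,0,-0.1745,5],[0,0,0,0,0,-0.1745,5],[0,0,0,0,0,-0.1745,5],[0,0,0,0,0,-0.1745,5]]]'

```text
t: 13.4
eef_pos: [0.5693, -0.1328, 0.0605]
eef_rot: [[-0.979, 0.204, -0.0], [0.204, 0.979, -0.0], [0.0, -0.0, -1.0]]
contact_force: [-0.4, -0.5, -1.4]
opening: 0.014
gripper_force: 35.0
```

Emit:
jog_arm --rows '[[[0,0,1.5,0,0,0,5],[0,0,0,0,0,0,5]]]'

```text
t: 13.65
eef_pos: [0.5695, -0.1328, 0.0591]
eef_rot: [[-0.977, 0.213, 0.0], [0.213, 0.977, -0.0], [-0.0, -0.0, -1.0]]
contact_force: [-0.1, -0.3, 0.5]
opening: 0.0136
gripper_force: 35.0
```

Emit:
jog_arm --rows '[[[0,0,0.3,0,0,0,5],[0,0,0,0,0,0,20],[0,0,0,0,0,0,30],[0,0,0,0,0,0,40],[0,0,0,0,0,0,40]]]'

```text
t: 14.28
eef_pos: [0.5693, -0.1328, 0.0586]
eef_rot: [[-0.978, 0.21, -0.0], [0.21, 0.978, 0.0], [0.0, 0.0, -1.0]]
contact_force: [0.5, -0.4, -0.6]
opening: 0.0393
gripper_force: 0.0
```

Emit:
jog_arm --rows '[[[0,0,-15,0,0,0,40],[0,0,-30,0,0,0,40],[0,0,-50,0,0,0,40],[0,60,0,0,0,0,40],[0,60,0,0,0,0,40]]]'

```text
t: 14.9
eef_pos: [0.5956, -0.0151, 0.1561]
eef_rot: [[-0.977, 0.212, 0.004], [0.212, 0.977, -0.001], [-0.004, 0.0, -1.0]]
contact_force: [0.1, -0.1, -0.4]
opening: 0.04
gripper_force: 0.0
```

Emit:
jog_arm --rows '[[[0,60,0,0,0,0,40],[0,60,0,0,0,0,40],[0,60,0,0,0,0,40],[0,0,0,0,0,0,40]]]'

```text
t: 15.4
eef_pos: [0.6325, 0.1651, 0.1546]
eef_rot: [[-0.979, 0.204, 0.001], [0.204, 0.979, 0.001], [-0.001, 0.002, -1.0]]
contact_force: [-0.8, -0.8, -0.1]
opening: 0.04
gripper_force: 0.0
```

```bash
python3 - <<'E'
from h import *
go(.5,0,.15,78)
vis=[]
for cam,(x,y) in(('top',(290,150)),('side',(240,120))):
    im,d=optics.capture(cam); P,r,c=cloud(cam,d)
    m=(np.hypot(P[:,0]-.569,P[:,1]+.133)<.04)&(P[:,2]>.065)&(P[:,2]<.11); print(cam,cv2.minAreaRect((P[m][:,:2]*1000).astype(np.float32)),P[m][:,2].max())
    k=(abs(P[:,0]-.588)<.08)&(abs(P[:,1]+.137)<.06)&(P[:,2]>.045)&(P[:,2]<.058); print('flap z',np.percentile(P[k][:,2],[5,50,95]))
    vis.append(cv2.resize(im[y:y+110,x:x+120,::-1],None,fx=3,fy=3,interpolation=cv2.INTER_CUBIC))
    for q in('offcut','sanding_pad','strip'):
        L=models.spot_point(cam,q); print(q,L[0]['position'] if L else None)
cv2.imwrite('pics/end.png',np.hstack(vis))
E
```

```text
t 15.4 pos [0.6325 0.1651 0.1546] yaw 78.22 tilt [ 0.0014  0.0013 -1.    ] shift mm [  95.9 -188.7    4.2] wz 0.004 F [-0.8 -0.8 -0.1] q [  4.8  27.9  77.8   0.1  74.3 -73.4] open 0.039982623806878864
top ((570.065185546875, -131.99087524414062), (14.405152320861816, 46.01744079589844), 77.25316619873047) 0.09777899368379894
flap z [0.04883142 0.05184291 0.05436371]
offcut [283.4, 280.9]
sanding_pad [129.3, 278.8]
strip [205.5, 339.0]
side ((570.3062744140625, -130.88140869140625), (17.27626609802246, 46.805938720703125), 77.37288665771484) 0.09501071518685289
flap z [0.04717058 0.04927856 0.05142875]
offcut [272.0, 383.3]
sanding_pad [223.0, 204.7]
strip None
```

View pics/end.png

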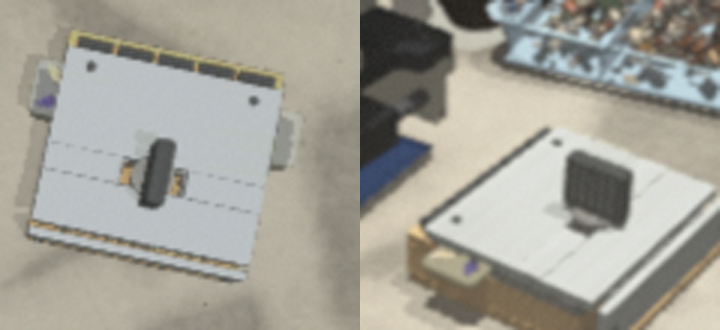

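The pictures show the bolt upright at crop (155,172), its collar on the shut flap and its wing across the slot. The strip is still in place and the gripper is clear. I'll check the seat height, then hand in.

```bash
python3 - <<'E'
from h import *
im,d=optics.capture('top'); P,r,c=cloud('top',d)
m=(np.hypot(P[:,0]-.57,P[:,1]+.132)<.03)&(P[:,2]>.085)
z=np.median(P[m][:,2]); print(z)   # ~.0935 expected (92 mm + ~1.5 bias)
if z<.0965: print(ticket.finish_job())
E
```

```text
0.0934480320993678
the job is handed in; nothing more can be done
None
```

The job is handed in: the flap is shut, the T-bolt is seated in the slot and turned a quarter turn to lock it, and the strip, offcut and sanding pad were left where they were; no verdict came back.

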